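# Wedge a rocking block heater until it stands firm

## Task

The black block heater rocks because the levelling foot under its far left corner (left and away from you as you stand at the robot, facing its sloped control panel) is stuck too short. With the fingertips push the orange wedge lying on the left, thin end first, under that foot until it is snug and the heater no longer rocks, without jacking the heater up; then press down firmly for a moment on that corner of the heater's top to prove it stays put, and let go. Only push and press: pick nothing up, and leave the heater and everything else where they stand.

Things in the scene. Friction and masses are not known exactly. Their poses are not given: they have to be found in the camera images.
- heater: Black dry-block heater, loose, 1.9 to 2.7 kg, 210 (x) by 200 mm (y), flat top 88 mm and underside 22 mm above the bench; the tubes in it (x -31 to 31, y -47 to 47) reach 112 mm. Origin: centre of its footprint at bench level, z up, sloped control panel at -x, left side +y. Rubber domed feet, radius 12 mm, at x +-77, y +-72; the one at (+77, +72) is too short. Left alone it rests level on the other three.
- heater_corner (a point): Point on the heater's flat top, 88 mm above the bench, straight above the short foot, 28 mm in from the back and left edges: press here to test. Axes as the heater's. Unwedged, 2 to 4 N down here make the heater rock, and the point sinks 5 to 9 mm until the short foot lands on the bench. Test with some 6 to 10 N, held a moment.
- foot_dome (a point): Centre of the dome (radius 12 mm) of the short foot; the foot's lowest point is 12 mm below it and hangs 5 to 9 mm above the bench (differs from start to start). Axes as the heater's.
- wedge: Orange plastic levelling wedge lying on the bench to the left of the heater, 130 mm long (x), 36 mm wide (y), weighing 70 g, with a straight slope from 20 mm high at its thick end (-x) to 2 mm at its thin end (+x). Origin: centre of its underside; thin end at x = +65 mm.
- wedge_heel (a point): Centre of the wedge's upright thick end face (20 mm high, 36 mm wide), 65 mm behind the wedge's origin and 10 mm above the bench. Axes as the wedge's: push along +x. On the bare bench the wedge slides under 1 N; the push rises past 3 N as it becomes snug under the foot, and from about 8 N the whole heater begins to slide. A nudge on the side of the thick end turns the wedge about a point a little ahead of its middle.
- wedge_face (a point): Middle of the wedge's sloping top, 11 mm above the bench; x runs down the slope to the thin end, z stands square on the slope. The short foot touches the slope when its dome centre is 12 mm from it along this z.
- tube_rack: Bystander: black rack with capped sample tubes, 75 x 170 mm, 72 mm high. Origin: centre of its underside.
- amber_bottle: Bystander: amber reagent bottle, 56 mm across, 105 mm high. Origin: centre of its underside.
- tip_box: Bystander: blue box of pipette tips with a clear lid, 85 x 120 mm, 66 mm high. Origin: centre of its underside.
- sample_pot: Bystander: white pot with a red cap, 42 mm across, 58 mm high. Origin: centre of its underside.
- buffer_bottle: Bystander: white bottle with a blue cap, 60 mm across, 120 mm high. Origin: centre of its underside.
- pipette: Bystander: hand pipette lying flat, about 260 mm long (x), 32 mm high. Origin: bench level under its middle.
- marker: Bystander: marker pen with a green cap, lying, 128 mm long (x), 13 mm high. Origin: bench level under its middle.
Mind the look-alikes: they are no part of the job. Several things have the shape of the wedge; the one meant has the colours described above.

How it is judged (in metres and radians):
On the way:
1. with the wedge under the short foot, the corner is pressed with more than 4 N, the wedge takes the load and the heater does not rock (tilts less than 0.012 rad) (x of foot_dome in the frame of wedge_face between -0.06 and 0.063 m and y of foot_dome in the frame of wedge_face between -0.016 and 0.016 m and contact force between the fingers and heater above 4 N and contact force between wedge and heater above 0.5 N and angle between heater's own z axis and vertical below 0.012 rad and horizontal distance between the grasp point and heater_corner below 0.05 m), for 0.3 s.
At the end, for the whole second after the job is handed in: The wedge lies flat on the bench, thin end in under the short foot (within 0.8 rad of square to the heater's left side, the foot within 16 mm of its middle line), its slope within 2 mm of the foot; the heater stands level within 0.012 rad, no more than 30 mm from where it stood; both are at rest (x of foot_dome in the frame of wedge_face between -0.06 and 0.063 m and y of foot_dome in the frame of wedge_face between -0.016 and 0.016 m and angle between heater's own z axis and vertical below 0.012 rad and z of foot_dome in the frame of wedge_face below 0.014 m and angle between wedge's own z axis and vertical below 0.03 rad and angle between the x axis of wedge and the y axis of heater, either way round below 0.8 rad and distance of heater from where it was at the start of the episode below 0.03 m and linear speed of each of heater, wedge below 0.01 m/s); the robot touches nothing.
It fails at once if the wedge is lifted off the bench (height (world z) of wedge above 0.015 m).
It fails at once if the wedge is turned over or stood on edge (angle between wedge's own z axis and vertical above 0.35 rad).
It fails at once if the heater is lifted or tipped (height (world z) of heater above 0.02 m or angle between heater's own z axis and vertical above 0.14 rad).
It fails at once if the heater is shoved more than 30 mm (distance of heater from where it was at the start of the episode above 0.03 m).
It fails at once if a bystander is moved more than 25 mm or knocked over (distance of any of tube_rack, amber_bottle, tip_box, sample_pot, buffer_bottle, pipette, marker from where it was at the start of the episode above 0.025 m or angle between any of tube_rack, amber_bottle, tip_box, sample_pot, buffer_bottle, pipette, marker's own z axis and vertical above 0.3 rad).
It also fails if it takes over 72 s, if anything falls off the work surface, if the arm or the gripper's body presses on something with over 40 N, if the wrist force passes 120 N, or if a joint passes its speed limit or range.

## Robot

A 6-joint arm with a two-finger parallel gripper is mounted at the origin on the work surface. World frame = base frame: x ahead of the robot, y to its left, z up, the work surface at z = 0. Lengths are in m, angles in degrees, forces in N, time in s.
With the tool pointing down it reaches from about 0.35 to 0.875 m from the base axis. Payload 4.2 kg.
Tool frame: the origin (TCP) lies midway between the tips of the shut fingers; the grasp point (between the pads) lies 19 mm behind it; y points along the fingers, z is the direction in which the jaws open and shut, and the axes are right-handed (so a half turn about y gives the same grasp; the last joint's range is limited). The gripper opens to 87 mm and grips with 3 to 60 N. Pads are 19 mm wide; open, the fingers measure 117 mm over their backs; the gripper's body (75 mm by 190 mm) begins 51 mm behind the grasp point.
Start: joints at [84.889, 22.042, 0.453, 0, -68.411, -14.817], TCP at [0.213, 0.588, 0.223] pointing down, gripper open.
Joint ranges: [-179.83, 179.83], [-69.29, 118.12], [-61.27, 80.66], [-181.25, 117.63], [-171.15, -9.14], [-177.46, 177.46]. Speed limits (degrees/s): [159.86, 159.86, 180, 180, 180, 180].

## Interface

Orientations are given as [roll, pitch, yaw] about the fixed x, y, z axes, in that order (R = Rz(yaw) Ry(pitch) Rx(roll)).
In Python, from workcell import env gives the robot as it stands. The module is installed in compiled form; this text tells all that it offers. Calls block until the motion is done:
- env.goto(position, orientation): joint-space move of the TCP to a pose.
- env.move_straight(position, rotation=None, rate=0.15, force_limit=None): straight line of the TCP; rotation=None keeps the orientation; rate is the mean speed in m/s. With force_limit (N) it stops when the force on the tool has changed by that much, and returns True; else False.
- env.set_joints(angles): joint-space move.
- env.gripper_to(opening, grasp_force=None): opening from 0.0 (shut) to 1.0 (fully open); grasp_force is the grip in N (None keeps the last); returns when the fingers have stopped.
- env.dwell(seconds).
- env.inverse_kinematics(position, orientation): joint angles nearest the present ones, or None.
- env.read_state(): the state.
- env.grab_frame(name): name is "scene" or "top" or "wrist"; returns a dict with "image" (480x640x3 uint8, blue, green, red), "fx", "fy", "cx", "cy" (pixels), "position" and "orientation" of the camera in the world. Camera axes: x right, y up, looking along -z (the intrinsics and any distortion apply to the point x, -y, -z); pixel columns grow to the right and rows downward; lengths in m; the calibration is good to about 2 mm. A picture is of the moment at which its call begins. There is no depth.
A pose or a line that the arm cannot do raises env.Unreachable and nothing moves.
- env.close_job(): hands the job in, once; it reports no verdict.
Trained networks look in a picture, given as the dict that the camera call returned (one of the last four; its "shot" number tells which), for a name from the list of things; names that differ only in an ending like _2 or _b are one class to them, and where a whole thing is asked for, a point or a joint stands for the part that bears it (a point fixed in the world has none). Each returns a list of dicts, best first, with "score" (0 to 1); they miss things now and then, are a little off and sometimes report something else, mostly with a low value. They report only what shows in the picture. A call takes as long as a camera call. They do not tell look-alikes from the thing itself.
- env.search_frame(picture, thing): "xyz" ([x, y, z] in m, in world coordinates, good to about 4 mm: the middle of the surface that is visible of it).
- env.trace(picture, thing): "mask" (480x640 bool, what is visible of it).
The state is a dict: "clock": time; "joint_positions": joint angles; "qvel": joint speeds; "joint_torque": joint torques, N m; "position": TCP position; "tool_rot": TCP orientation; "force": force on the tool from outside, world axes, zero at the start; "wrist_torque": the same for the moment, N m; "opening": opening from 0.0 (shut) to 1.0 (fully open).
Only numpy, scipy, OpenCV 4.12 (cv2) and the standard library are available. Lean on these libraries where they do the work, as an engineer would, in place of code of your own. Each camera call takes 0.05 s, during which the arm holds its last target.

## Working session

There is one attempt and no reset: what is moved stays moved. The work goes in short steps, each a Python script; the robot and the scene stay as the last script left them, time stands still between calls to the robot, and variables do not carry over. Pictures are saved under pics/ and viewed, and the job is handed in when it is done.

```bash
mkdir -p pics; ls; python3 - <<'E'
from workcell import env
import cv2
for n in ("scene","top","wrist"):
    f=env.grab_frame(n); cv2.imwrite(f"pics/a_{n}.png",f["image"])
    print(n,[round(f[k],1) for k in("fx","fy","cx","cy")],f["position"],f["orientation"],[k for k in f])
s=env.read_state(); print(s)
E
```

```text
pics
scene [491.6, 491.6, 312.8, 237.2] [1.40621312 0.55990516 0.79318103] [ 56.1273382    1.08398106 122.68571264] ['image', 'fx', 'fy', 'cx', 'cy', 'position', 'orientation', 'shot']
top [519.8, 519.8, 314.5, 240.8] [ 0.49537612 -0.03568601  1.31180072] [  3.63484131   0.86303101 -91.02481563] ['image', 'fx', 'fy', 'cx', 'cy', 'position', 'orientation', 'shot']
wrist [420.8, 420.8, 318.3, 240.5] [0.28570523 0.56048177 0.38369814] [-1.62205648e+01 -7.85096197e-02 -1.10024352e+02] ['image', 'fx', 'fy', 'cx', 'cy', 'position', 'orientation', 'shot']
{'clock': 0.15, 'joint_positions': array([ 8.48918641e+01,  2.20820464e+01,  3.98797848e-01, -1.91442940e-02,
       -6.84098058e+01, -1.48160433e+01]), 'qvel': array([-0.05250983, -0.1315311 ,  0.19378231,  0.05041072, -0.05794522,
        0.09643942]), 'joint_torque': array([ 1.93772095e-03, -3.91053092e+01,  1.87588477e+01,  4.22209740e+00,
        1.24102546e-02, -1.33453036e-04]), 'position': array([0.21283039, 0.58718385, 0.2217068 ]), 'tool_rot': array([-8.99054893e+01,  6.59762397e-03,  1.60068767e+02]), 'force': array([0.08453109, 0.23361214, 0.20461287]), 'wrist_torque': array([-0.01872566,  0.01486187,  0.02490876]), 'opening': 1.0007405558873552}
```

View pics/a_top.png

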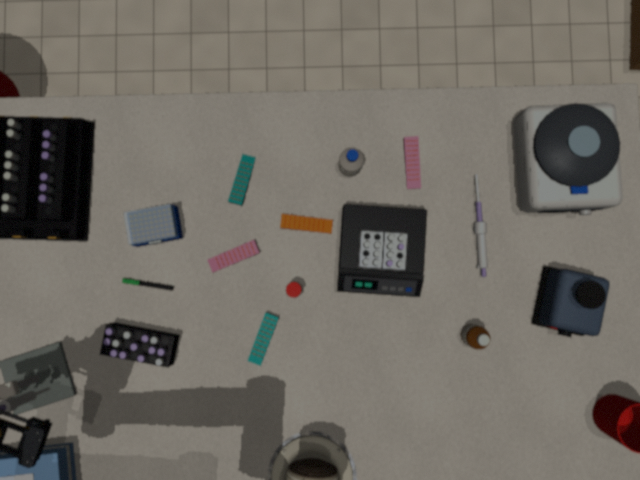

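View pics/a_scene.png

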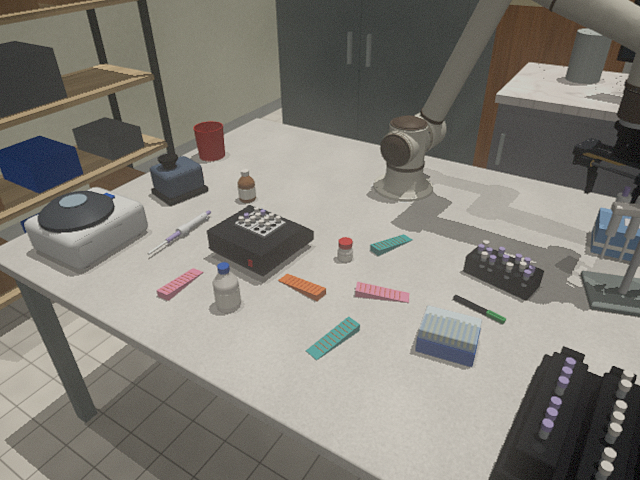

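View pics/a_wrist.png

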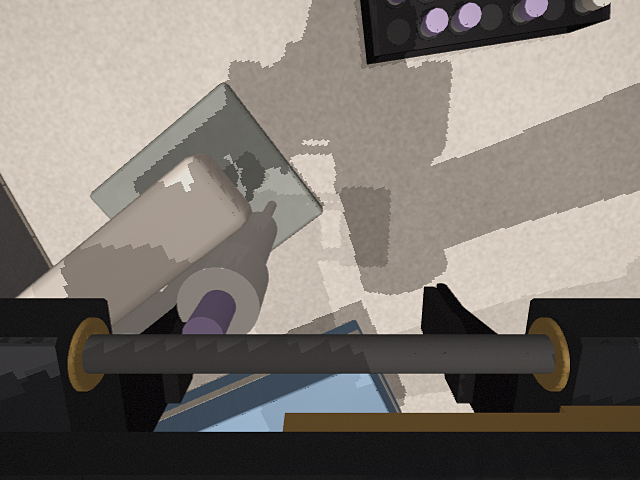

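```bash
cat > h.py <<'E'
from workcell import env
import cv2, numpy as np
from scipy.spatial.transform import Rotation as R
def cam(f):
    return np.array([[f["fx"],0,f["cx"]],[0,f["fy"],f["cy"]],[0,0,1]]),R.from_euler('xyz',f["orientation"],degrees=True).as_matrix(),np.array(f["position"])
def unproj(f,uv,z):
    K,Rm,p=cam(f); uv=np.atleast_2d(uv).astype(float)
    d=np.c_[(uv[:,0]-K[0,2])/K[0,0],-(uv[:,1]-K[1,2])/K[1,1],-np.ones(len(uv))]@Rm.T
    return p+d*((z-p[2])/d[:,2])[:,None]
def proj(f,P):
    K,Rm,p=cam(f); c=(np.atleast_2d(P)-p)@Rm
    return np.c_[K[0,2]+K[0,0]*c[:,0]/-c[:,2],K[1,2]-K[1,1]*c[:,1]/-c[:,2]]
def orange(f):
    hsv=cv2.cvtColor(f["image"],cv2.COLOR_BGR2HSV)
    return cv2.inRange(hsv,(5,150,60),(20,255,255))
E
python3 - <<'E'
from h import *
for n in ("top","scene"):
    f=env.grab_frame(n)
    im=f["image"]
    x0,y0,w,h=(270,190,170,115) if n=="top" else (200,200,160,120)
    cv2.imwrite(f"pics/b_{n}.png",cv2.resize(im[y0:y0+h,x0:x0+w],None,fx=4.7,fy=4.7,interpolation=cv2.INTER_CUBIC))
    m=orange(f); cs,_=cv2.findContours(m,0,1); c=max(cs,key=cv2.contourArea)
    r=cv2.minAreaRect(c); b=cv2.boxPoints(r); print(n,r, b.tolist())
    print(unproj(f,b,0.01).round(4).tolist())
    for t in ("heater","wedge","heater_corner","foot_dome","wedge_heel"):
        print(t,[(np.round(d["xyz"],4).tolist(),round(d["score"],2)) for d in env.search_frame(f,t)][:7])
E
```

```text
top ((306.20001220703125, 223.4000244140625), (50.11003112792969, 13.147682189941406), 7.125016689300537) [[280.5230712890625, 226.81539916992188], [282.15386962890625, 213.76925659179688], [331.876953125, 219.98464965820312], [330.24615478515625, 233.03079223632812]]
[[0.6154, 0.0672, 0.01], [0.6483, 0.0627, 0.01], [0.6301, -0.0623, 0.01], [0.5973, -0.0575, 0.01]]
heater [([0.5486, -0.1801, 0.0864], 0.85)]
wedge [([0.7384, 0.1655, 0.0092], 0.94), ([0.3387, 0.1105, 0.0099], 0.76), ([0.5431, 0.1857, 0.0096], 0.71), ([0.7759, -0.2703, 0.0119], 0.67), ([0.6286, 0.0049, 0.0091], 0.56), ([0.7624, -0.1047, 0.0811], 0.51)]
heater_corner [([0.5493, -0.18, 0.089], 0.63)]
foot_dome []
wedge_heel [([0.7769, -0.2663, 0.0099], 0.97), ([0.5461, 0.1839, 0.0087], 0.73), ([0.7379, 0.165, 0.011], 0.7), ([0.6257, 0.0037, 0.0127], 0.69), ([0.3404, 0.1115, 0.0129], 0.68)]
scene ((291.0, 277.5), (7.0, 24.0), 90.0) [[279.0, 274.0], [303.0, 274.0], [303.0, 281.0], [279.0, 281.0]]
[[0.6203, -0.0656, 0.01], [0.5881, -0.0127, 0.01], [0.6119, 0.0031, 0.01], [0.6435, -0.0488, 0.01]]
heater [([0.5977, -0.1472, 0.083], 0.91)]
wedge [([0.7372, 0.1695, 0.0077], 0.92), ([0.6319, 0.0161, 0.011], 0.88), ([0.3553, 0.1148, 0.0132], 0.67), ([0.7918, -0.2631, 0.0054], 0.6), ([0.5541, 0.1851, 0.0057], 0.59)]
heater_corner [([0.5992, -0.1436, 0.0872], 0.61)]
foot_dome [([0.637, 0.0182, 0.0121], 0.46)]
wedge_heel [([0.3602, 0.1166, 0.0091], 0.81), ([0.7448, 0.1668, 0.0141], 0.76), ([0.7885, -0.2642, 0.0099], 0.75), ([0.6295, 0.0177, 0.0062], 0.74), ([0.5482, 0.1855, 0.01], 0.67)]
```

View pics/b_top.png

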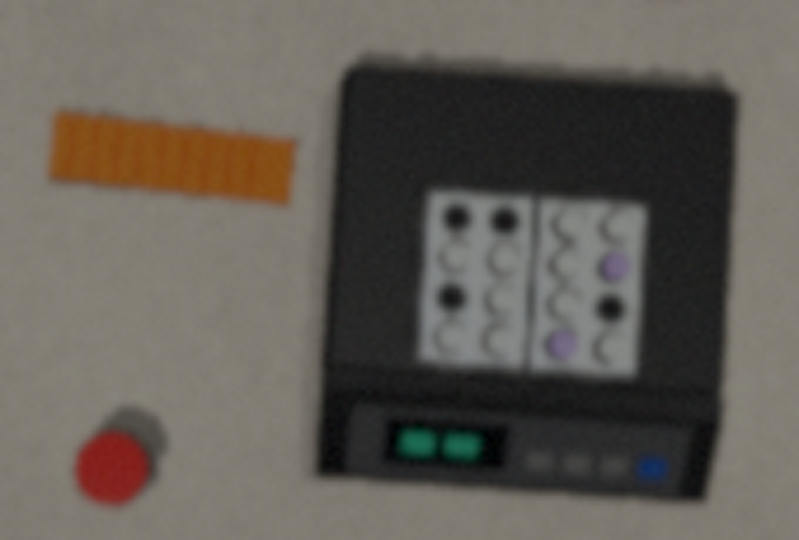

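View pics/b_scene.png

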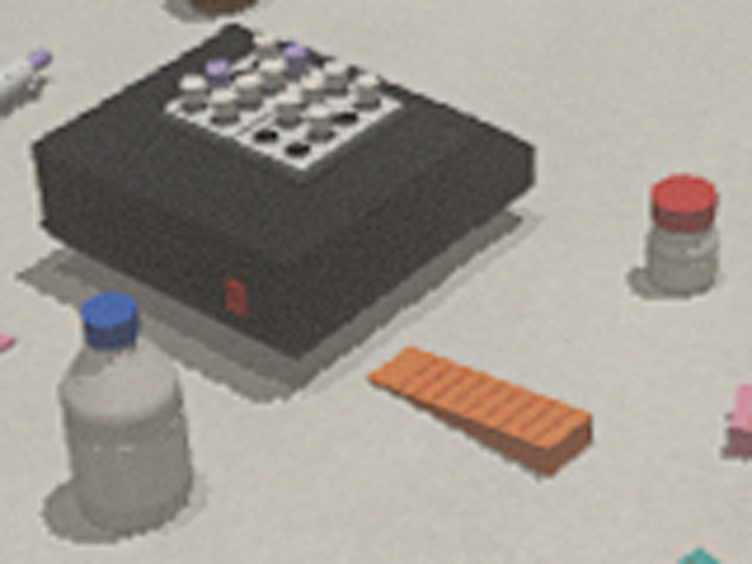

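```bash
cat >> h.py <<'E'
from scipy.optimize import minimize
W=np.array([[-65,-18,0],[-65,18,0],[65,-18,0],[65,18,0],[-65,-18,20],[-65,18,20],[65,-18,2],[65,18,2]])/1000.
def pose(x,y,a,P):
    c,s=np.cos(a),np.sin(a); return P@np.array([[c,s,0],[-s,c,0],[0,0,1]])+[x,y,0]
def omask(f):
    hsv=cv2.cvtColor(f["image"],cv2.COLOR_BGR2HSV)
    m=cv2.inRange(hsv,(4,110,40),(22,255,255))
    n,l,st,ce=cv2.connectedComponentsWithStats(m)
    k=1+np.argmax(st[1:,4]); return (l==k).astype(np.uint8),st[k],ce[k]
def fitwedge(fs,x0):
    S=8
    data=[]
    for f in fs:
        m,st,ce=omask(f); x,y,w,h=st[:4]; o=(x-12,y-12); w+=24;h+=24
        big=cv2.resize(m[o[1]:o[1]+h,o[0]:o[0]+w],None,fx=S,fy=S,interpolation=cv2.INTER_LINEAR if 0 else cv2.INTER_NEAREST)
        data.append((f,o,big))
    def cost(p):
        t=0
        for f,o,b in data:
            uv=(proj(f,pose(p[0],p[1],p[2],W))-o+0.5)*S
            q=np.zeros_like(b); cv2.fillConvexPoly(q,cv2.convexHull(uv.astype(np.float32)).round().astype(np.int32),1)
            t+=1-(q&b).sum()/(q|b).sum()
        return t/len(data)
    best=None
    for d in (0,.06,-.06):
        r=minimize(cost,np.array(x0)+[0,0,d],method='Nelder-Mead',options=dict(initial_simplex=np.array(x0)+[[0,0,d],[.01,0,d],[0,.01,d],[0,0,d+.1]],xatol=1e-5,fatol=1e-5))
        if best is None or r.fun<best.fun: best=r
    return best.x,best.fun
E
python3 - <<'E'
from h import *
t=env.grab_frame("top"); s=env.grab_frame("scene")
x0=[0.625,0.005,-1.6]
for fs in ([t],[s],[t,s]):
    p,c=fitwedge(fs,x0); print(p[:2].round(4),np.degrees(p[2]).round(2),round(c,3))
# heater edges in top
g=cv2.cvtColor(t["image"],cv2.COLOR_BGR2GRAY).astype(float)
def edge(vals):
    d=np.abs(np.diff(vals)); k=d.argmax(); ks=np.arange(max(0,k-2),min(len(d),k+3)); return (d[ks]*ks).sum()/d[ks].sum()+.5
B=[(u,195+edge(g[195:222,u])) for u in range(352,420)]
L=[(331+edge(g[v,331:352]),v) for v in range(215,262)]
Rr=[(418+edge(g[v,418:436]),v) for v in range(218,262)]
for n,E in (("B",B),("L",L),("R",Rr)):
    P=unproj(t,np.array(E),0.088)[:,:2]
    for _ in range(3):
        c=P.mean(0); u,sv,vt=np.linalg.svd(P-c); d=(P-c)@vt[1]; P=P[np.abs(d)<max(2.0*d.std(),1e-4)]
    print(n,c.round(4),vt[0].round(4),np.degrees(np.arctan2(vt[0][1],vt[0][0])).round(2),len(P),d.std().round(5))
E
```

```text
[0.6235 0.0023] -97.25 0.057Traceback (most recent call last):
  File "<stdin>", line 5, in <module>
  File "h.py", line 30, in fitwedge
    big=cv2.resize(m[o[1]:o[1]+h,o[0]:o[0]+w],None,fx=S,fy=S,interpolation=cv2.INTER_LINEAR if 0 else cv2.INTER_NEAREST)
cv2.error: OpenCV(4.12.0) /io/opencv/modules/imgproc/src/resize.cpp:4208: error: (-215:Assertion failed) !ssize.empty() in function 'resize'
```

```bash
python3 - <<'E'
s=open('h.py').read()
s=s.replace('''    n,l,st,ce=cv2''','''    k=np.zeros_like(m); c=proj(f,[[.62,-.02,.01]])[0].astype(int); k[max(0,c[1]-90):c[1]+90,max(0,c[0]-90):c[0]+90]=1; m=m*k
    n,l,st,ce=cv2''')
open('h.py','w').write(s)
E
cat > hm.py <<'E'
from h import *
def heater_edges(t):
    g=cv2.cvtColor(t["image"],cv2.COLOR_BGR2GRAY).astype(float)
    def edge(vals):
        d=np.abs(np.diff(vals)); k=d.argmax(); ks=np.arange(max(0,k-2),min(len(d),k+3)); return (d[ks]*ks).sum()/d[ks].sum()+.5
    B=[(u,195+edge(g[195:222,u])) for u in range(352,420)]
    L=[(331+edge(g[v,331:352]),v) for v in range(215,262)]
    Rr=[(418+edge(g[v,418:436]),v) for v in range(218,262)]
    for n,E in (("B",B),("L",L),("R",Rr)):
        P=unproj(t,np.array(E),0.088)[:,:2]
        for _ in range(3):
            c=P.mean(0); u,sv,vt=np.linalg.svd(P-c); d=(P-c)@vt[1]; P=P[np.abs(d)<max(2.0*d.std(),1e-4)]
        print(n,c.round(4),vt[0].round(4),np.degrees(np.arctan2(vt[0][1],vt[0][0])).round(2),len(P),d.std().round(5))
E
python3 - <<'E'
from hm import *
t=env.grab_frame("top"); s=env.grab_frame("scene")
x0=[0.625,0.005,-1.6]
for fs in ([t],[s],[t,s]):
    p,c=fitwedge(fs,x0); print(p[:2].round(4),np.degrees(p[2]).round(2),round(c,3))
heater_edges(t)
E
```

```text
[0.6235 0.0027] -97.22 0.059
[0.6229 0.0037] -97.65 0.215
[0.6235 0.0033] -97.24 0.141
B [ 0.6559 -0.1878] [-0.0864 -0.9963] -94.96 66 0.00184
L [ 0.5791 -0.0785] [-0.9962  0.0867] 175.03 47 0.0003
R [ 0.5726 -0.2788] [-0.9965  0.0841] 175.18 43 0.00019
```

```bash
python3 - <<'E'
from h import *
H=np.array([[sx*105,sy*100,z] for z in (88,22) for sx,sy in((1,1),(1,-1),(-1,-1),(-1,1))])/1000
C=np.array([[31,47,88],[31,-47,88],[-31,-47,88],[-31,47,88]])/1000
hp=(.5646*.9963-.1285*.0860,.5646*-.086-.1285*.9963,np.radians(-4.93)); print(hp)
for n in("top","scene"):
    f=env.grab_frame(n); S=5
    x0,y0,w,h=(300,190,140,115) if n=="top" else (200,190,150,120)
    im=cv2.resize(f["image"][y0:y0+h,x0:x0+w],None,fx=S,fy=S,interpolation=cv2.INTER_CUBIC)
    im=cv2.convertScaleAbs(im,alpha=1.8)
    def pl(P,c):
        uv=((proj(f,pose(*hp,P))-[x0,y0]+.5)*S).round().astype(np.int32); cv2.polylines(im,[uv],True,c,1)
    pl(H[:4],(0,255,0));pl(H[4:],(255,255,0));pl(C,(0,0,255))
    pl(np.array([[.077,.072,.088],[.079,.072,.088]]),(255,0,255))
    uv=((proj(f,pose(.6235,.003,np.radians(-97.24),W))-[x0,y0]+.5)*S).astype(np.float32)
    cv2.polylines(im,[cv2.convexHull(uv).round().astype(np.int32)],True,(255,0,0),1)
    cv2.imwrite(f"pics/c_{n}.png",im)
E
```

```text
(0.55145998, -0.17658015, np.float64(-0.08604473212332044))
```

View pics/c_top.png

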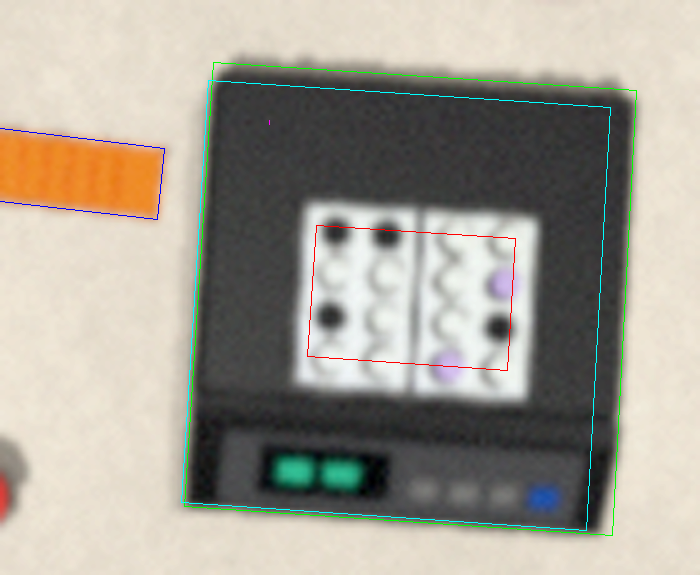

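View pics/c_scene.png

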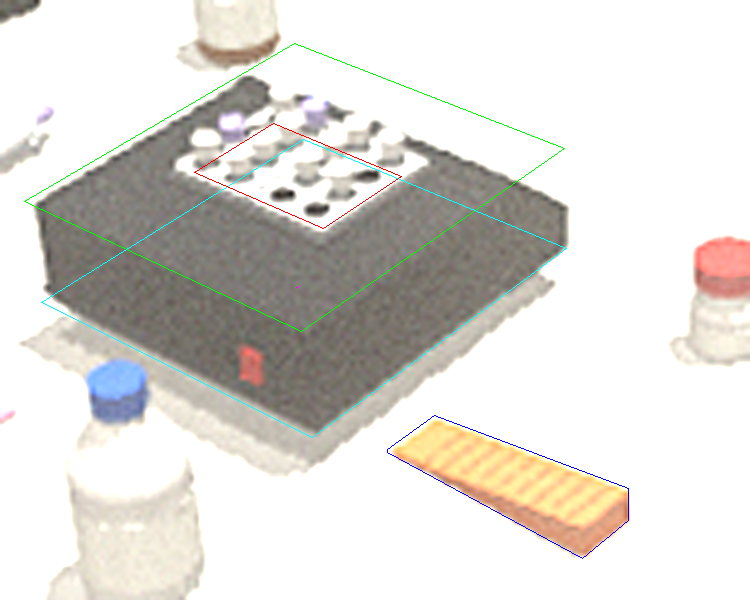

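```bash
python3 - <<'E'
from h import *
rot=[-90,0,89]
for p in ([.69,.055,.15],[.69,.055,.006],[.64,.055,.006],[.62,.10,.006],[.63,-.02,.006],[.63,-.11,.09]):
    print(p,env.inverse_kinematics(p,rot))
env.gripper_to(0.0)
env.goto([.69,.055,.15],rot)
env.move_straight([.69,.055,.007],rate=.2)
r=env.move_straight([.651,.0555,.007],rate=.05,force_limit=4)
print(r,env.read_state()["position"],env.read_state()["force"],env.read_state()["clock"])
f=env.grab_frame("wrist");cv2.imwrite("pics/d_wrist.png",f["image"])
env.move_straight([.70,.06,.007],rate=.2)
env.move_straight([.70,.10,.15],rate=.3)
t=env.grab_frame("top");s=env.grab_frame("scene"); cv2.imwrite("pics/d_top.png",t["image"])
for fs in([t],[t,s]):
    p,c=fitwedge(fs,[.622,.0,-1.5]);print(p[:2].round(4),np.degrees(p[2]).round(2),round(c,3))
print(env.read_state()["clock"])
E
```

```text
[0.69, 0.055, 0.15] [ 17.90524264  31.46840499   5.309281     0.         -63.84087602
 -18.90524264]
[0.69, 0.055, 0.006] [ 17.90524264  39.67529912  -2.45058963   0.         -47.87411125
 -18.90524264]
[0.64, 0.055, 0.006] [ 19.31656113  35.92348426 -10.50390667   0.         -43.57260907
 -20.31656113]
[0.62, 0.1, 0.006] [ 23.90354821  34.87710542 -12.74111729   0.         -42.38177729
 -24.90354821]
[0.63, -0.02, 0.006] [ 12.86778501  35.04431072 -12.38389629   0.         -42.57179299
 -13.86778501]
[0.63, -0.11, 0.09] [  4.56567057  29.9641982   -6.98251051   0.         -53.05329128
  -5.56567057]
False [0.65126378 0.05556858 0.00702729] [-0.01144659 -0.06777702 -0.13124958] 6.9167
[0.6214 0.0014] -91.19 0.046
[0.6208 0.0016] -91.56 0.073
8.1083
```

View pics/d_wrist.png

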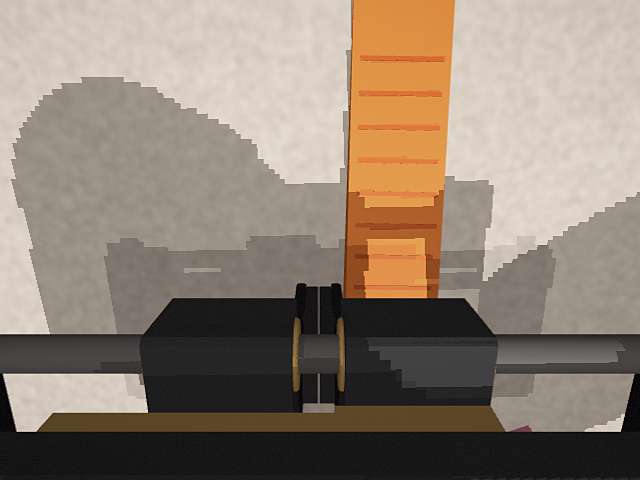

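View pics/d_top.png

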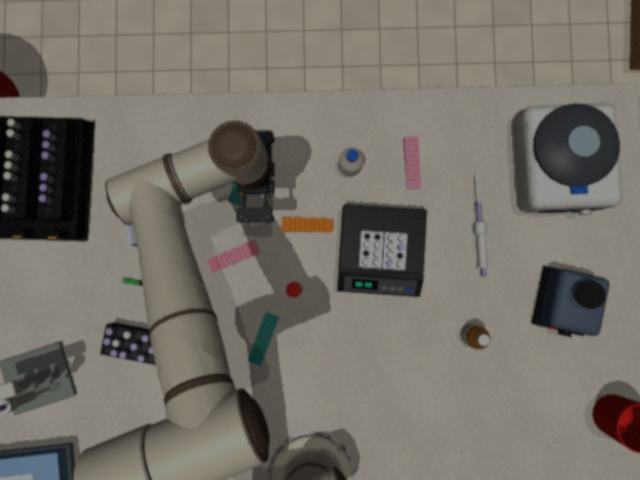

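```bash
python3 - <<'E'
from h import *
env.goto([.68,.055,.05],[-90,0,92])
env.move_straight([.68,.055,.007],rate=.2)
r=env.move_straight([.6432,.0555,.007],rate=.05,force_limit=4)
print(r)
env.move_straight([.69,.058,.007],rate=.2)
env.move_straight([.70,.10,.12],rate=.3)
t=env.grab_frame("top");s=env.grab_frame("scene"); 
for fs in([t],[t,s]):
    p,c=fitwedge(fs,[.622,.0,-1.5]);print(p[:2].round(4),np.degrees(p[2]).round(2),round(c,3))
print(env.read_state()["clock"])
E
```

```text
False
[ 6.181e-01 -2.000e-04] -86.39 0.063
[6.177e-01 2.000e-04] -86.77 0.079
10.9167
```

```bash
python3 - <<'E'
from h import *
env.goto([.67,.055,.05],[-90,0,95])
env.move_straight([.67,.055,.007],rate=.2)
r=env.move_straight([.6388,.0555,.007],rate=.05,force_limit=4)
print(r)
env.move_straight([.69,.058,.007],rate=.2)
env.move_straight([.70,.12,.10],rate=.3)
t=env.grab_frame("top");s=env.grab_frame("scene"); 
for fs in([t],[t,s]):
    p,c=fitwedge(fs,[.622,.0,-1.45]);print(p[:2].round(4),np.degrees(p[2]).round(2),round(c,3))
S=5;x0,y0,w,h=(200,190,150,120)
cv2.imwrite("pics/e.png",cv2.resize(s["image"][y0:y0+h,x0:x0+w],None,fx=S,fy=S,interpolation=cv2.INTER_CUBIC))
print(env.read_state()["clock"])
E
```

```text
False
[ 0.6164 -0.0017] -83.08 0.065
[ 0.6162 -0.0007] -83.68 0.321
13.5333
```

View pics/e.png

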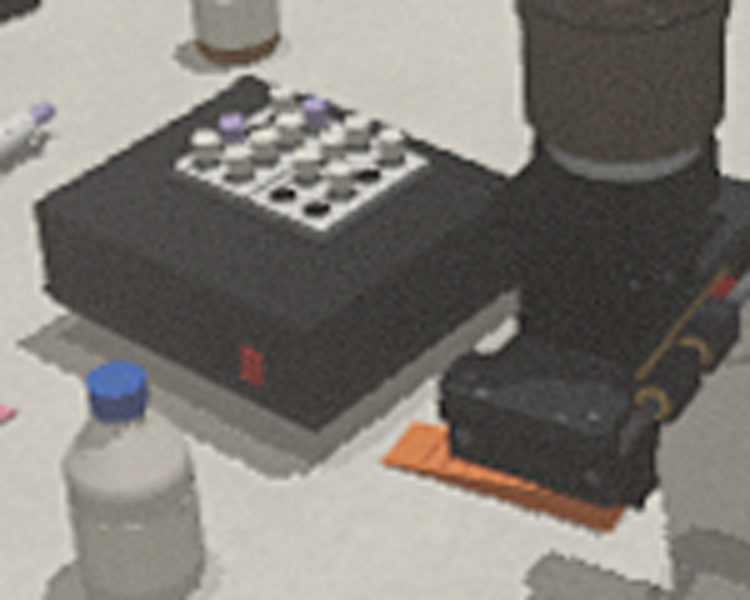

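```bash
python3 - <<'E'
from h import *
a=np.radians(-83.3); d=np.array([np.cos(a),np.sin(a),0])
heel=np.array([.6087,.0636,.007]); rot=[-90,0,96.7]
st=heel-.035*d
env.goto(st+[0,0,.08],rot)
env.gripper_to(0.14)
env.move_straight(st,rate=.2)
env.dwell(.2); print("F0",env.read_state()["force"].round(2))
r=env.move_straight(heel+(-.0095+.045)*d,rate=.05,force_limit=4); print(r,env.read_state()["force"].round(2))
p0=env.read_state()["position"]
r=env.move_straight(heel+(-.0095+.110)*d,rate=.02,force_limit=4.5)
s=env.read_state(); print(r,s["position"].round(4),((s["position"]-heel)@d+.0095).round(4),s["force"].round(2),s["clock"])
f=env.grab_frame("wrist");cv2.imwrite("pics/f_wrist.png",f["image"])
t=env.grab_frame("scene");cv2.imwrite("pics/f_scene.png",t["image"][120:400,120:440].repeat(2,0).repeat(2,1))
E
```

```text
F0 [ 0.09  0.54 -0.09]
False [ 0.51 -0.69  0.23]
True [ 0.617  -0.0097  0.0065] 0.0833 [0.22 0.25 0.7 ] 18.7583
```

View pics/f_wrist.png

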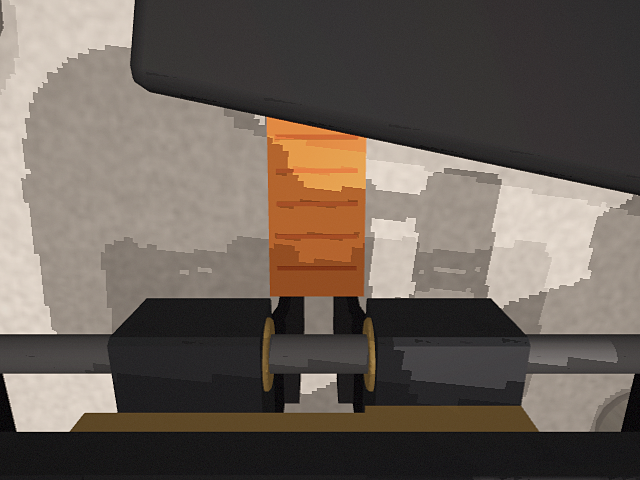

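View pics/f_scene.png

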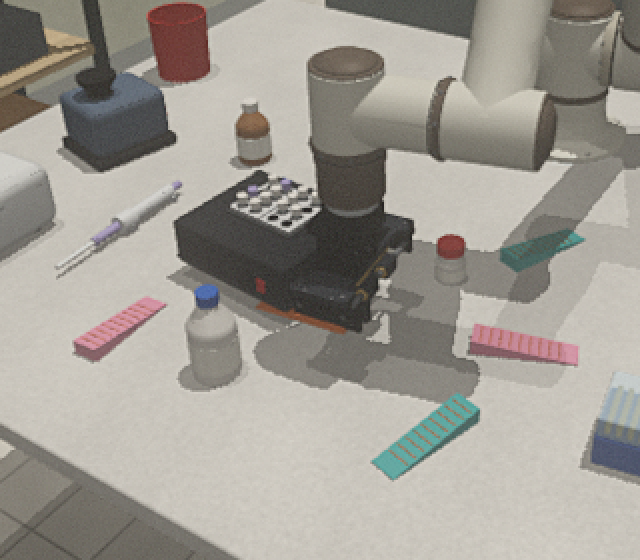

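```bash
python3 - <<'E'
from h import *
a=np.radians(-83.3); d=np.array([np.cos(a),np.sin(a),0]); rot=[-90,0,96.7]
p=env.read_state()["position"]; p[2]=.007
r=env.move_straight(p+.012*d,rate=.012,force_limit=5)
s=env.read_state(); print(r,((s["position"]-p)@d).round(4),s["force"].round(2),s["clock"])
env.move_straight(s["position"]-.03*d,rate=.1)
q=env.read_state()["position"]
env.move_straight(q+[0,0.05,.13],rate=.25)
env.gripper_to(0.0)
t=env.grab_frame("top");c=env.grab_frame("scene")
cv2.imwrite("pics/g_top.png",cv2.resize(t["image"][190:305,270:440],None,fx=4.7,fy=4.7,interpolation=cv2.INTER_CUBIC))
cv2.imwrite("pics/g_scene.png",cv2.resize(c["image"][190:310,200:350],None,fx=5,fy=5,interpolation=cv2.INTER_CUBIC))
print(env.read_state()["clock"])
from hm import heater_edges; heater_edges(t)
E
```

```text
True 0.0008 [ 0.38  0.14 -0.14] 19.2583
21.075
B [ 0.6559 -0.1881] [-0.088  -0.9961] -95.05 68 0.00207
L [ 0.5787 -0.0786] [-0.9961  0.0885] 174.92 43 0.00026
R [ 0.571  -0.2788] [-0.9964  0.0851] 175.12 41 0.00017
```

View pics/g_top.png

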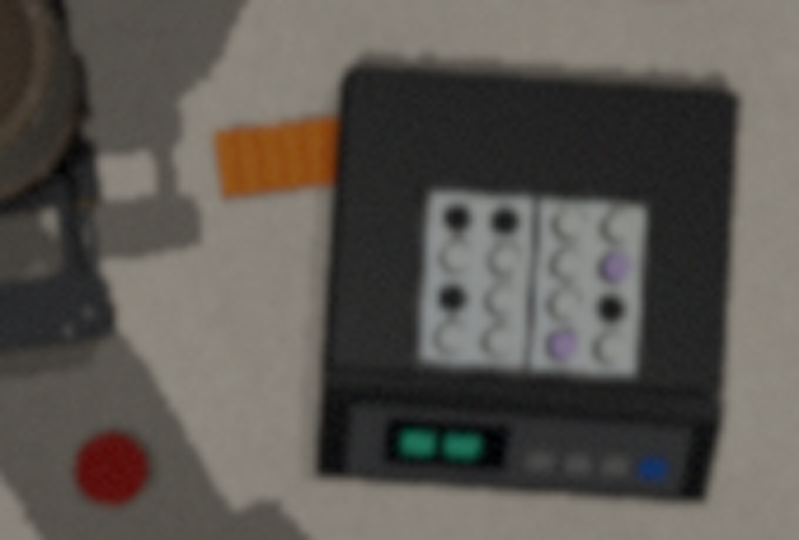

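View pics/g_scene.png

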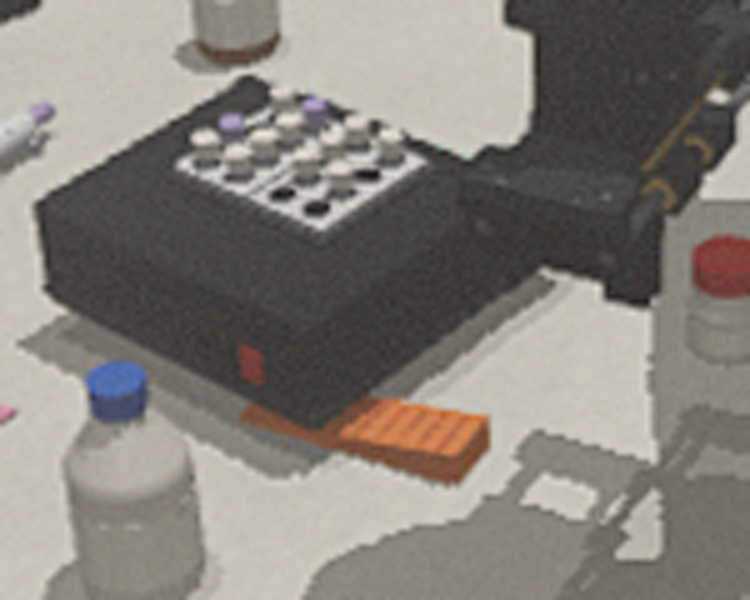

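```bash
python3 - <<'E'
from h import *
rot=[-90,0,92]; x,y=.631,-.110
env.goto([x,y,.16],rot)
env.move_straight([x,y,.105],rate=.1)
env.dwell(.3); f0=env.read_state()["force"][2]
r=env.move_straight([x,y,.082],rate=.02,force_limit=2.5)
s=env.read_state(); z=s["position"][2]; print(r,z.round(4),(s["force"][2]-f0).round(2),s["clock"])
zt=z
for i in range(12):
    zt-=.0005
    env.move_straight([x,y,zt],rate=.01); env.dwell(.1)
    s=env.read_state(); F=s["force"][2]-f0; print(round(zt,4),s["position"][2].round(4),F.round(2))
    if F>6.5: break
for i in range(4):
    env.dwell(.25); s=env.read_state(); print(s["position"][2].round(4),(s["force"][2]-f0).round(2))
f=env.grab_frame("wrist");cv2.imwrite("pics/h_wrist.png",f["image"])
print(s["clock"])
E
```

```text
True 0.0882 3.38 23.6417
0.0877 0.0881 5.03
0.0872 0.0881 7.24
0.0881 7.13
0.0881 7.56
0.0881 6.99
0.0881 7.62
25.3417
```

View pics/h_wrist.png

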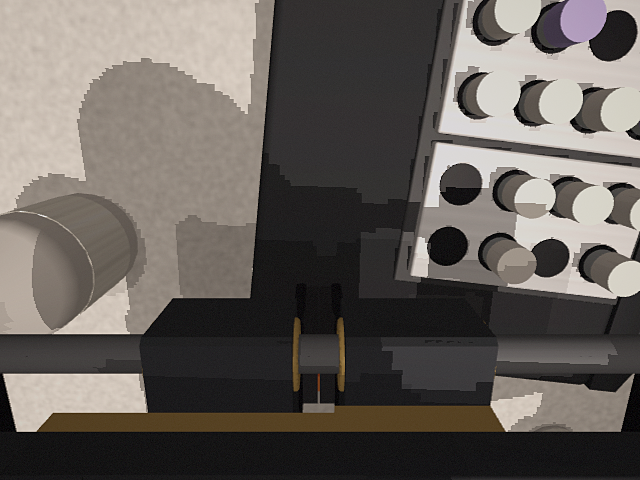

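```bash
python3 - <<'E'
from hm import *
env.move_straight([.631,-.110,.17],rate=.1)
env.move_straight([.60,.14,.25],rate=.3)
t=env.grab_frame("top");c=env.grab_frame("scene")
cv2.imwrite("pics/i_top.png",cv2.resize(t["image"][190:305,270:440],None,fx=4.7,fy=4.7,interpolation=cv2.INTER_CUBIC))
cv2.imwrite("pics/i_scene.png",cv2.resize(c["image"][190:310,200:350],None,fx=5,fy=5,interpolation=cv2.INTER_CUBIC))
heater_edges(t)
m,_,_=omask(t); r=cv2.boundingRect(m); print(r)
# wedge side edges
g=m; us=range(r[0]+4,r[0]+r[2]-3); C=np.array([(u,np.nonzero(m[:,u])[0].mean()) for u in us])
P=unproj(t,C,.014); k=np.polyfit(P[:,1],P[:,0],1); print("x of axis at foot y:",np.polyval(k,-.111),"angle",np.degrees(np.arctan(k[0])))
print(env.read_state()["force"],env.read_state()["clock"])
E
```

```text
B [ 0.6553 -0.1876] [0.0971 0.9953] 84.43 67 0.00179
L [ 0.5763 -0.0784] [-0.9963  0.0855] 175.09 44 0.00035
R [ 0.5717 -0.2788] [-0.9964  0.0848] 175.13 44 0.0002
(316, 215, 27, 17)
x of axis at foot y: 0.6280815895212166 angle -6.079981857441106
[-0.16154944  0.45009998 -0.27270636] 27.5
```

View pics/i_scene.png

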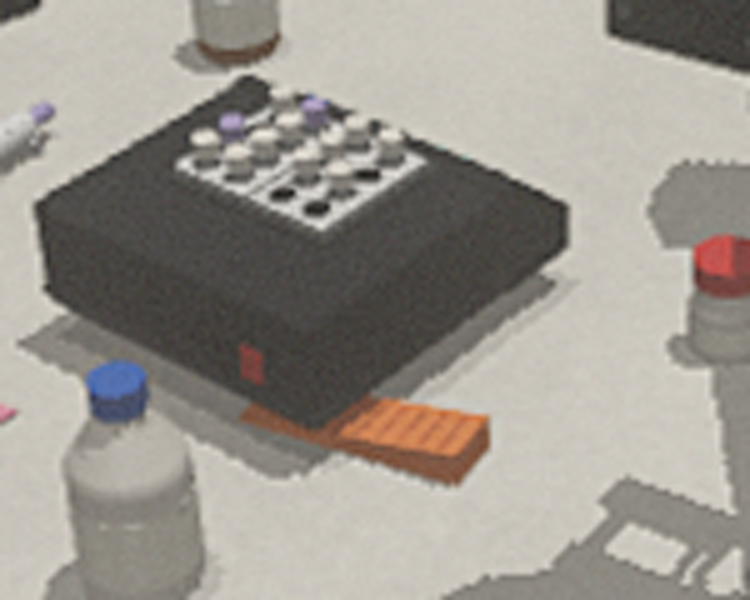

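View pics/i_top.png

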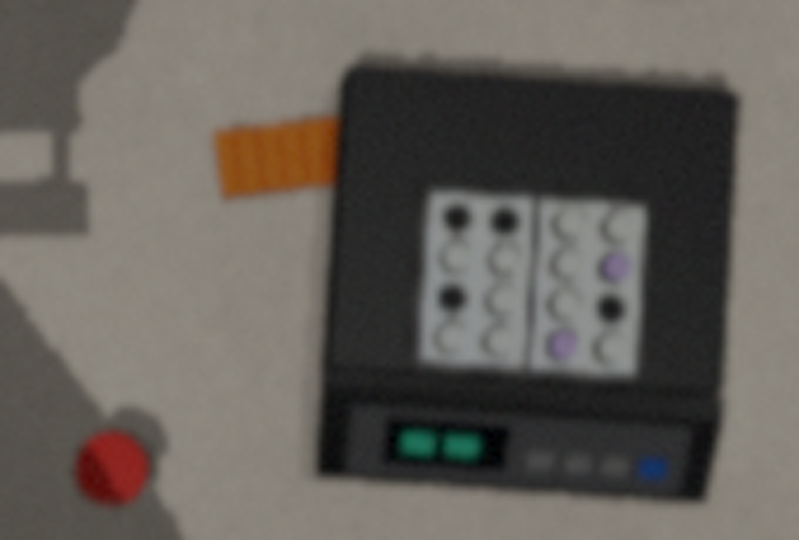

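The wedge lies flat under the far left corner. Its heel is at crop pixel (222,164), and its middle line passes about 3 mm from the foot. The heater has not moved and the arm is clear.

```bash
python3 - <<'E'
from workcell import env
env.close_job()
E
```

```text
the job is handed in; nothing more can be done
```

The orange wedge is snug under the heater's far left foot, the corner held under a press of about 7 N, and I handed the job in with about 27.5 s of the 72 s used.

- **Alignment:** I turned the wedge into line with the foot with three side nudges. I then pushed it on its thick end with two fingertips until a 4.5 N rise.
- **Snug:** A second push, up to 5 N, moved it only 0.8 mm more.
- **Press test:** I held about 7.0 to 7.6 N on the corner for over a second. The fingertip stayed at z = 0.0881 m throughout, so the corner did not sink. The heater is therefore level as far as I can tell, though I measured no tilt angle.
- **Last pictures:** The wedge lies flat, its middle line about 3 mm from my estimate of the foot's position. The heater's edges are within about 1 mm of where they started, and nothing else nearby looks moved.

**Check that disagreed:** The heater's back edge is blurred in the top picture. My line fit put it about 4 mm too far back, so I moved the foot estimate by 3 mm, which is well inside the 16 mm allowed.

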